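# Move a gel cassette to the blue-light viewer and set the amber cover for working under it

### The job

The gel run is finished: swing the amber cover of the viewer right up until it stands upright or leans back, slide the clamp jaw of the dock fully open to its stop and leave it open, lift the flat white cassette out and lay it gently, flat and squarely, on the middle of the viewer's window with its long side running from front to back of the viewer (either way round). Then fold the cover back down until it stands half way, at 45 degrees above the window, so that one can look through it and still reach in underneath. Do not push about the timer, the roll of tape, the wash bottle or the calculator.

Things in the scene. Friction and masses are not known exactly. Their poses are not given: they have to be found in the camera images.
- viewer: Blue-light viewer fixed to the bench, on the left: low white box 175 (x, front to back) x 220 (y) x 45 mm high. Origin: centre of its underside; its -x side is the front and faces to the robot's right, towards the dock. Flush in its black top: a pale pane 135 x 150 mm with four corner marks for the cassette. Two hinge brackets, 80 mm high, stand on its rear edge 83 mm left and right of the middle.
- window (a point): Middle of the pale pane, on its surface, 45 mm above the bench (8 mm in front of the viewer's origin); axes as the viewer's.
- hinge (a point): Middle of the hinge axis: 78 mm behind the viewer's origin, 70 mm above the bench; the axis runs along the viewer's y. Axes as the viewer's. The cover is a flat panel (4 mm amber pane, 6 mm black frame) with its mid-plane through this axis, 216 mm wide, from 9 to 164 mm from the axis; 3 mm skirts at both sides and at the front edge (159 to 162 mm from the axis) hang 23 mm below the mid-plane.
- viewer_cover (a joint): Angle of the amber cover in rad: 0 = shut, level; 0.785 = 45 degrees; 1.57 = upright; stop at 1.75 (leaning back). It starts a little ajar. The stiff friction hinge holds the cover wherever it is left; moving it takes about 1 to 3 N at the tab.
- cover_tab (a point): Point in the black lift tab at the middle of the cover's free edge, 182 mm from the hinge axis, in the panel's mid-plane. The tab is 90 mm wide, 6 mm thick and juts out to 194 mm from the axis: 28 mm beyond the viewer's front, 32 mm beyond the front skirt, with free space below, so it can be lifted from beneath. Axes turn with the cover: -x from hinge to tab, z out of its upper face.
- dock: Cassette dock fixed to the bench, right of the middle: grey base 88 (x) x 250 (y) mm, from y = -149 to +101; origin on the bench under the middle of the bed. Bed 52 mm wide, top 40 mm above the bench (the cassette overhangs it 4 mm on each long side; beside it only the 16 mm high base plate). At +y a fixed contact block, 60 mm high, its face at y = +57.5, no overhang; at -y the clamp jaw.
- dock_bed (a point): Middle of the dock's bed, on its surface, 40 mm above the bench, where the cassette's origin starts; axes as the dock's.
- dock_jaw (a joint): Travel of the black clamp jaw in m: 0 = clamped on the cassette, grows towards the dock's -y, stop at 0.045 (fully open). Sliding friction about 2.5 N; it stays where it is left. When clamped its lip (50 mm wide, top 60 mm above the bench) reaches 9 mm over the cassette's end and holds it down.
- jaw_tab (a point): Middle of the upper edge of the jaw's upright push tab, 89 mm above the bench. The tab is 50 mm wide (along the dock's x) and 10 mm thick (along the dock's y, +-5 mm from this point) and stands up 29 mm above the jaw's lip. Axes as the dock's.
- gel_cassette: Sealed, dry, rigid white gel cassette 60 (x) x 110 (y, its long side) x 12 mm (z), 0.06 to 0.13 kg; origin at the centre of its underside. It starts on the dock's bed, its long side along the dock's y, and can be gripped across its 60 mm width.
- timer: Small white bench timer, 66 x 62 x 19 mm, loose, between the dock and the viewer; origin at the centre of its underside. To be left alone.
- tape: Roll of masking tape lying flat, 96 mm across, 25 mm high, loose, between the dock and the viewer; origin at the centre of its underside. To be left alone.
- wash_bottle: Squeeze wash bottle with a bent spout, 68 x 96 mm, 206 mm tall, loose, at the right rear; origin at the centre of its underside. To be left alone.
- calculator: Dark desk calculator lying at the front right, 130 x 75 x 17 mm, loose; origin at the centre of its underside. To be left alone.
Things that resemble listed ones, but are neither listed nor needed, are in the scene too. Leave any brown look-alike of the gel_cassette alone.

How it is judged:
On the way, in this order (a step that is already met when the one before it is completed fails the run):
1. the amber cover stands upright or leans back (at least 83 degrees) (value of joint viewer_cover above 1.45 rad), for 0.2 s.
2. the clamp jaw is fully open (within 8 mm of its stop), with the cassette still in the dock (value of joint dock_jaw above 0.037 m and distance between gel_cassette and dock_bed below 0.03 m), for 0.2 s.
3. the cassette lies flat on the middle of the window, let go, under the raised cover (horizontal distance between gel_cassette and window below 0.015 m and z of gel_cassette in the frame of window below 0.004 m and angle between the y axis of gel_cassette and the x axis of window, either way round below 0.17 rad and contact force between the fingers and gel_cassette below 0.05 N and value of joint viewer_cover above 1.3 rad), for 0.2 s.
At the end, for the whole second after the job is handed in: The amber cover stands still at 45 degrees (within 8 degrees); the cassette lies flat and at rest on the window, its centre within 15 mm of the window's middle and its long side within 10 degrees of the viewer's front-to-back direction, either way round; the clamp jaw is still open (at least 33 mm) (value of joint viewer_cover between 0.645 and 0.925 rad and velocity of joint viewer_cover between -0.05 and 0.05 rad/s and value of joint dock_jaw above 0.033 m and horizontal distance between gel_cassette and window below 0.015 m and z of gel_cassette in the frame of window below 0.004 m and angle between gel_cassette's own z axis and vertical below 0.06 rad and angle between the y axis of gel_cassette and the x axis of window, either way round below 0.17 rad and linear speed of gel_cassette below 0.02 m/s); the robot touches nothing.
It fails at once if the cassette is dropped (falls free from more than about 1 cm) (contact force between anything else and gel_cassette below 0.01 N and linear speed of gel_cassette above 0.45 m/s).
It fails at once if the timer is pushed away by more than 3 cm (distance of timer from where it was at the start of the episode above 0.03 m).
It fails at once if the roll of tape is pushed away by more than 3 cm (distance of tape from where it was at the start of the episode above 0.03 m).
It fails at once if the wash bottle is pushed away by more than 3 cm or knocked over (distance of wash_bottle from where it was at the start of the episode above 0.03 m or angle between wash_bottle's own z axis and vertical above 0.5 rad).
It fails at once if the calculator is pushed away by more than 3 cm (distance of calculator from where it was at the start of the episode above 0.03 m).
It also fails if it takes over 72 s, if anything falls off the work surface, if the arm or the gripper's body presses on something with over 40 N, if the wrist force passes 120 N, or if a joint passes its speed limit or range.

### The arm

A 6-joint arm with a two-finger parallel gripper is mounted at the origin on a cart in front of the work surface, level with it; the furniture and walls round the work are solid. World frame = base frame: x ahead of the robot, y to its left, z up, the work surface at z = 0. Lengths are in m, angles in rad, forces in N, time in s.
With the tool pointing down it reaches from about 0.25 to 0.725 m from the base axis. Payload 4 kg.
Tool frame: the origin (TCP) lies at the very end of the fingers, on their centre line; the grasp point (between the pads) lies 19 mm behind it; z points along the fingers, y is the line along which they close (so a half turn about z gives the same grasp; the last joint's range is limited). The gripper opens to 85 mm and grips with 20 to 120 N. Pads are 22 mm wide; open, the fingers measure 114 mm over their backs; the gripper's body (76 mm by 85 mm) begins 54 mm behind the grasp point. The pads swing forward as they close: fully open they stand 13 mm farther back than shut.
Start: joints at [1.214, 0.241, 0.005, 1.335, 0, 1.571], TCP at [0.175, 0.469, 0.231] pointing down, gripper open.
Joint ranges: [-2.72, 2.72], [-1.05, 1.87], [-1.09, 1.28], [-1.99, 2.15], [-1.42, 1.44], [-3.14, 3.14]. Speed limits (rad/s): [2.79, 2.79, 3.14, 3.14, 3.14, 3.14].

### API

Orientations are given as a unit quaternion [x, y, z, w].
In Python, from workcell import bot, vision, workorder gives the robot as it stands.
- The arm moves only by the shell command python3 -m creep 'ROWS' [OPENING]. ROWS is JSON, a list of rows, each a list of 2 entries, a list of its own where there are three numbers: the shift along the tool's x, y, z in mm, then the turn, a rotation vector about the tool's x, y, z in rad. In form: [[[dx, dy, dz], [wx, wy, wz]], ...]. A call has 1 to 12 rows; each row shifts and turns the commanded pose from where the row before left it, along the tool's axes as they then stand; what a row does not reach is not made up. A row lasts 1/8 s, in which the tool goes at most 62.5 mm and 10.7 degrees, less where a joint would pass 70% of its speed; a pose out of reach is approached as far as the arm can. A call is refused whole if a number of a shift passes 62.5 or a number of a turn 0.188, either way. A call with a gripper value outside its range is refused whole. OPENING is the finger opening in mm, from 0 to 85.4, set as the call begins (- or left out, the last holds). The fingers move at their own pace and stop on an object; the grip force is fixed at half the most. Time passes only in rows, so rows that do not move let the fingers close. It gives the time, the measured TCP pose, the force, the opening and the grip force at its end, in the units of the state.
- bot.get_obs(): the state, without advancing time (a new reading comes with each control period).
- vision.camera(name): name is "scene" or "top"; returns a dict with "image" (420x560x3 uint8, blue, green, red), "z_map" (420x560 float32, m along the optical axis (not along the pixel's ray), 0 where there is no reading), "K" (3x3 intrinsics, pixels), "rvec" (rotation vector, rad) and "tvec" (3), from world to camera coordinates, as OpenCV has them. Camera axes: x right, y down, z forward; pixel columns grow to the right and rows downward; lengths in m; the calibration is good to about 2 mm. A picture is of the moment at which its call begins.
- workorder.job_done(): hands the job in; it is judged then, once.
Trained networks look in a picture, given as the dict that the camera call returned (one of the last four; its "shot" number tells which), for a name from the list of things; names that differ only in an ending like _2 or _b are one class to them, and where a whole thing is asked for, a point or a joint stands for the part that bears it (a point fixed in the world has none). Each returns a list of dicts, best first, with "score" (0 to 1); they miss things now and then, are a little off and sometimes report something else, mostly with a low value. They report only what shows in the picture. A call takes as long as a camera call. They do not tell look-alikes from the thing itself.
- vision.spot_in(picture, query): "position" ([column, row] in pixels, amid what is visible of it).
- vision.place_of(picture, query): "position" ([column, row] in pixels: a listed point, or the origin of a listed thing).
The state is a dict: "clock": time; "joint_pos": joint angles; "joint_vel": joint speeds; "tau": joint torques, N m; "eef_pos": TCP position; "tool_rot": TCP orientation; "ft_force": force on the tool from outside, world axes, zero at the start; "ft_torque": the same for the moment, N m; "grip_width": finger opening in m; "grasp_force": force on a finger pad.
Only numpy, scipy, OpenCV 4.12 (cv2) and the standard library are available. Lean on these libraries where they do the work, as an engineer would, in place of code of your own. Each camera call takes 0.05 s, during which the arm holds its last target. There are 200 camera calls.

## Working session

There is one attempt and no reset: what is moved stays moved. The work goes in short steps, Python scripts to look and compute and a shell command to move; the robot and the scene stay as the last step left them, time stands still between calls to the robot, and variables do not carry over. Pictures are saved under pics/ and viewed, at most 10 in all, crops included, and the job is handed in when it is done.

```bash
mkdir -p pics; ls; cat > h.py <<'E'
import numpy as np, cv2
from scipy.spatial.transform import Rotation as R
from workcell import bot, vision, workorder
def ray(c,px):
    Rm=cv2.Rodrigues(np.array(c["rvec"],float))[0]; t=np.array(c["tvec"],float).ravel()
    d=Rm.T@np.linalg.inv(c["K"])@np.array([px[0],px[1],1.]); return -Rm.T@t,d
def onz(c,px,z):
    o,d=ray(c,px); return o+d*(z-o[2])/d[2]
def deep(c,px):
    o,d=ray(c,px); u,v=int(round(px[0])),int(round(px[1])); return o+d*float(c["z_map"][v,u])
def tri(c1,p1,c2,p2):
    o1,d1=ray(c1,p1);o2,d2=ray(c2,p2)
    s=np.linalg.lstsq(np.c_[d1,-d2],o2-o1,rcond=None)[0]
    a,b=o1+s[0]*d1,o2+s[1]*d2; return (a+b)/2,np.linalg.norm(a-b)
def proj(c,P):
    return cv2.projectPoints(np.array(P,float).reshape(-1,1,3),np.array(c["rvec"],float),np.array(c["tvec"],float),np.array(c["K"],float),None)[0].reshape(-1,2)
def cloud(c):
    v,u=np.mgrid[:420,:560]; z=c["z_map"]; Rm=cv2.Rodrigues(np.array(c["rvec"],float))[0]
    p=np.stack([u,v,np.ones_like(u)],-1)@np.linalg.inv(c["K"]).T*z[...,None]
    return (p-np.array(c["tvec"]).ravel())@Rm
E
python3 - <<'E'
from h import *
np.set_printoptions(precision=3,suppress=True)
s=bot.get_obs(); print(s["eef_pos"],s["tool_rot"],s["clock"],s["grip_width"])
C={}
for n in("scene","top"):
    c=C[n]=vision.camera(n); print(n,ray(c,(280,210)))
    cv2.imwrite(f"pics/{n}0.png",c["image"])
    for q in("viewer","window","hinge","cover_tab","dock","dock_bed","jaw_tab","gel_cassette","timer","tape","wash_bottle","calculator"):
        print(q,[(np.round(r["position"],1).tolist(),round(r["score"],2),np.round(deep(c,r["position"]),3).tolist()) for r in vision.place_of(c,q)[:3]])
E
```

```text
pics
[0.174 0.468 0.23 ] [ 0.177  0.984 -0.001 -0.   ] 0.0 0.0855986097767738
scene (array([1.02 , 1.033, 1.481]), array([-0.293, -0.618, -0.73 ]))
viewer [([334.9, 305.1], 0.92, [0.481, 0.303, 0.075])]
window [([331.3, 294.1], 0.63, [0.476, 0.269, 0.089]), ([222.5, 169.9], 0.36, [0.567, -0.482, 0.062])]
hinge [([341.7, 312.9], 0.58, [0.465, 0.325, 0.048])]
cover_tab [([328.1, 263.1], 0.81, [0.428, 0.162, 0.103])]
dock [([279.2, 210.9], 0.7, [0.457, -0.166, 0.063])]
dock_bed [([282.8, 206.1], 0.6, [0.43, -0.189, 0.055])]
jaw_tab [([276.7, 182.4], 0.66, [0.382, -0.346, 0.029])]
gel_cassette [([281.1, 209.8], 0.71, [0.445, -0.172, 0.058]), ([234.2, 153.4], 0.61, [0.464, -0.615, 0.011]), ([284.7, 205.1], 0.6, [0.421, -0.19, 0.056])]
timer []
tape [([278.7, 208.1], 0.55, [0.447, -0.191, 0.05])]
wash_bottle [([223.4, 172.6], 0.64, [0.565, -0.481, 0.047])]
calculator [([254.3, 172.4], 0.56, [0.433, -0.462, 0.01]), ([297.2, 264.6], 0.33, [0.677, 0.399, 0.523])]
top (array([ 0.27 , -0.132,  1.52 ]), array([ 0.122,  0.006, -0.993]))
viewer [([163.1, 207.6], 0.65, [0.452, 0.238, 0.093])]
window [([162.2, 210.5], 0.98, [0.442, 0.24, 0.094])]
hinge [([136.6, 201.9], 0.68, [0.476, 0.338, 0.04]), ([166.1, 209.9], 0.21, [0.445, 0.229, 0.092])]
cover_tab [([187.6, 214.0], 0.64, [0.43, 0.157, 0.111])]
dock [([305.2, 216.8], 0.7, [0.428, -0.204, 0.061])]
dock_bed [([306.5, 215.7], 0.76, [0.432, -0.208, 0.057])]
jaw_tab [([332.1, 216.5], 0.53, [0.427, -0.285, 0.087])]
gel_cassette [([436.3, 207.0], 0.95, [0.467, -0.631, 0.012]), ([307.3, 213.3], 0.93, [0.441, -0.211, 0.049]), ([231.8, 235.3], 0.57, [0.372, 0.031, 0.018])]
timer [([232.5, 233.3], 0.94, [0.378, 0.029, 0.019]), ([398.8, 184.3], 0.42, [0.527, -0.491, 0.097])]
tape []
wash_bottle [([400.6, 183.5], 0.55, [0.527, -0.493, 0.11])]
calculator [([385.0, 226.9], 0.75, [0.402, -0.464, 0.011])]
```

View pics/top0.png

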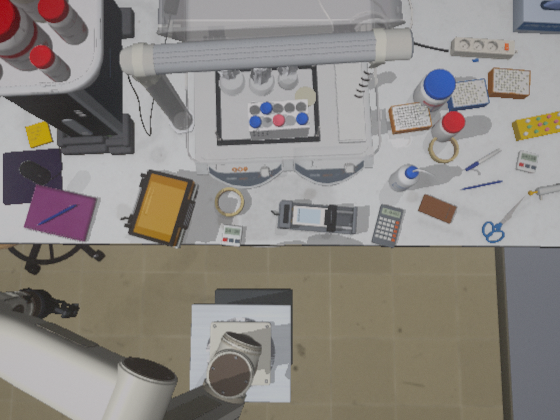

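View pics/scene0.png

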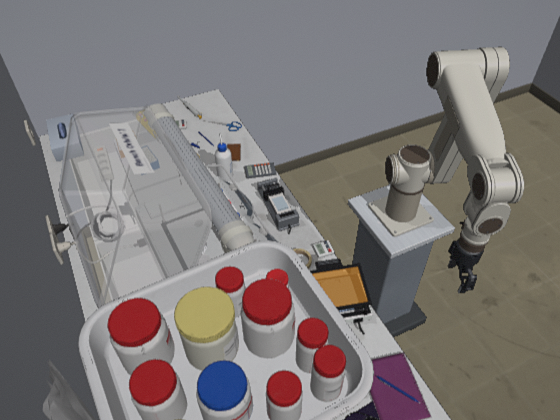

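Top view: viewer with the amber cover at (163,207), hinge side to the left at (137,202), tab at (188,214). The dock is at (315,217) with its jaw tab at (332,216). The timer is at (231,234), the tape at (230,203), the calculator at (387,226) and the bottle at (405,178).

Cassette candidates: the white one in the dock at (308,215), the brown look-alike at (437,208) and the timer at (231,234), which was a low-score hit. I choose the white one in the dock and will check it in a crop.

```bash
python3 - <<'E'
from h import *
np.set_printoptions(precision=3,suppress=True,linewidth=200)
t=vision.camera("top"); s=vision.camera("scene")
a=cv2.resize(t["image"][160:255,115:375],None,fx=3,fy=3,interpolation=cv2.INTER_CUBIC)
b=cv2.resize(s["image"][150:345,225:390],None,fx=1.5*1,fy=1.5,interpolation=cv2.INTER_CUBIC)
cv2.imwrite("pics/c1.png",np.vstack([a,np.pad(b,((0,0),(0,780-b.shape[1]),(0,0)))]))
# height map from both clouds, 4 cm cells, cm
P=np.vstack([cloud(c)[c["z_map"]>0].reshape(-1,3) for c in(t,s)])
P=P[(P[:,0]>.2)&(P[:,0]<.96)&(P[:,1]>-.6)&(P[:,1]<.68)&(P[:,2]<.9)]
H=np.full((19,32),-1.)
i=((P[:,0]-.2)/.04).astype(int);j=((.68-P[:,1])/.04).astype(int)
np.maximum.at(H,(np.clip(i,0,18),np.clip(j,0,31)),P[:,2]*100)
print("cols y from .66 step -.04"); 
for k in range(18,-1,-1): print("%.2f"%(.22+.04*k),*["%3d"%x for x in H[k]])
E
```

```text
cols y from .66 step -.04
0.94  56  56  56  59  59  59  59  44  50  52   0   0  53  57  58  58  58  58  58  58  58  58  58  58  57  57  56   1   1   1   1   1
0.90  56  56  56  59  59  59  59  44  48  52   0   1  52  56  56  56  56  57  57  57  57  57  57  57  56  56  55  50   0   1   1  13
0.86  56  56  44  59  60  59  59  56  56  52  -1   1  51  55  55  55  55  55  55  55  55  55  55  55  55  54  54  51   1   1   1  13
0.82  55  55  44  60  60  60  59  56  56  52  -1  47  51  54  54  54  54  54  54  54  54  54  53  53  53  53  53  51   1   5   4  13
0.78  57  57  57  60  60  59  58  53  44  52  51  49  49  53  53  53  49  49  49  49  49  49  49  49  49  50  50  49   1   5   6  12
0.74  57  57  57  59  59  59  53  53  49  52  51  50  49  49  49  49  49  49  49  49  49  48  48  48  48  49  48  48   1   5   5   5
0.70  57  57  57  49  50  51  53  53  52  52   1  48  47  17  12  14  15  25  26  26  26  26  25  14  13  13  13  17   1   4   5   5
0.66  52  52  52  52  52  52  52  52  52  51   1   1   1  17  11  24  15  25  26  26  26  26  24  15  13  13  13  17   1   1   1   1
0.62   3  
[... 752 characters left out ...]
  9   9   5   5   3   2   2   1   1
0.38   2   2   2   2   1   1   1   8   8   9  10  10  11  11   1   2   2   1   1   5   6   2   2   6   6   4   4   2   2   2   1   1
0.34   1   1   1   2   1   0   1   0   0   9  10  11  10   1   1   2   2   0   1   1   1   1   1   0   1   1   1   2   2   1   1   0
0.30  -1  -1  -1  -1  -1  -1  -1  -1  -1  -1  -1  -1  -1  -1  -1  -1  -1  -1  -1  -1  -1  -1  -1  -1  -1  -1  -1  -1  -1  -1  -1  -1
0.26  -1  -1  -1  -1  -1  -1  -1  -1  -1  -1  -1  -1  -1  -1  -1  -1  -1  -1  -1  -1  -1  -1  -1  -1  -1  -1  -1  -1  -1  -1  -1  -1
0.22  -1  -1  -1  35  67  68  68  -1  -1  -1  -1  -1  -1  -1  -1  -1  -1  -1  -1  -1  -1  -1  -1  -1  -1  -1  -1  -1  -1  -1  -1  -1
```

View pics/c1.png

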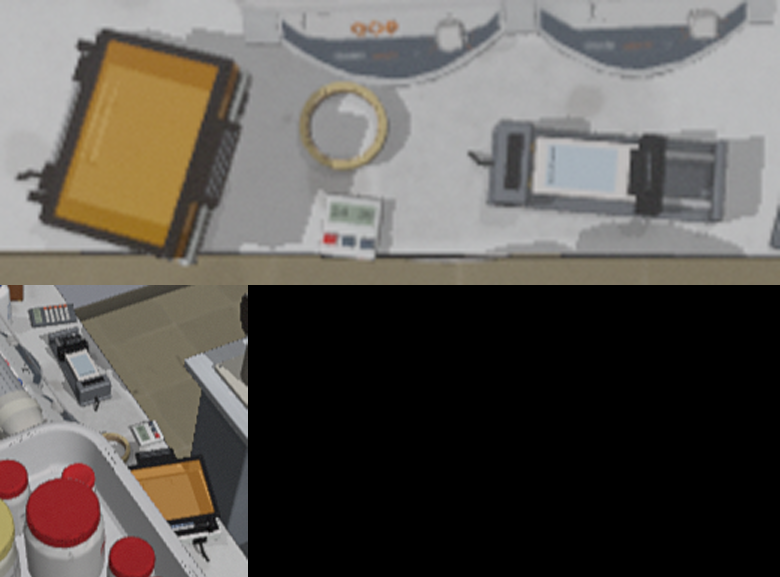

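Crop: the item in the dock at crop (582,167) is the white cassette with a pale blue label, so the choice is confirmed. The jaw is at crop (648,172), the cover tab along crop (222,160), and the hinge is on the left. Next I fit the exact poses.

```bash
python3 - <<'E'
from h import *
np.set_printoptions(precision=4,suppress=True,linewidth=200)
for n in("top","scene"):
    c=vision.camera(n); P=cloud(c); hsv=cv2.cvtColor(c["image"],cv2.COLOR_BGR2HSV)
    print("==",n)
    reg=(P[...,0]>.3)&(P[...,0]<.6)&(P[...,1]>.1)&(P[...,1]<.42)&(P[...,2]>.04)&(P[...,2]<.2)&(c["z_map"]>0)
    am=reg&(hsv[...,0]>8)&(hsv[...,0]<28)&(hsv[...,1]>150)
    am=cv2.erode(am.astype(np.uint8),np.ones((3,3)))>0
    Q=P[am]; k,*_=np.linalg.lstsq(np.c_[Q[:,:2],np.ones(len(Q))],Q[:,2],rcond=None)
    r=Q[:,2]-np.c_[Q[:,:2],np.ones(len(Q))]@k; print("plane",k,"rms",r.std(),"tilt",np.arctan(np.hypot(*k[:2])),"dir down",np.arctan2(-k[1],-k[0]),len(Q))
    # amber outline on the plane
    full=reg&(hsv[...,0]>8)&(hsv[...,0]<28)&(hsv[...,1]>110)
    def rect(mask,pl):
        m=cv2.morphologyEx(mask.astype(np.uint8),cv2.MORPH_OPEN,np.ones((3,3)))
        cs=max(cv2.findContours(m,0,cv2.CHAIN_APPROX_NONE)[0],key=cv2.contourArea).reshape(-1,2)
        out=[]
        for p in cs:
            o,d=ray(c,p); s=(pl[0]*o[0]+pl[1]*o[1]+pl[2]-o[2])/(d[2]-pl[0]*d[0]-pl[1]*d[1]); out.append(o+s*d)
        (cx,cy),(w,h),a=cv2.minAreaRect((np.array(out)[:,:2]*1000).astype(np.float32)); return (cx,cy),(w,h),a
    print("amber rect mm",rect(full,k))
    dist=np.abs(P[...,2]-(P[...,:2]@k[:2]+k[2]))<.006
    print("cover rect",rect(reg&dist,k))
    np.save(f"{n}_cov.npy",P[reg&dist])
    # cassette
    g=(P[...,0]>.35)&(P[...,0]<.5)&(P[...,1]>-.3)&(P[...,1]<-.12)&(P[...,2]>.046)&(P[...,2]<.057)&(hsv[...,2]>140)
    print("cassette",rect(g,[0,0,.052]),"z",np.median(P[g][:,2]))
    d=(P[...,0]>.3)&(P[...,0]<.55)&(P[...,1]>-.42)&(P[...,1]<-.06)&(P[...,2]>.012)&(P[...,2]<.12)
    print("dock rect",rect(d,[0,0,.02]))
    tb=(P[...,0]>.35)&(P[...,0]<.55)&(P[...,1]>-.42)&(P[...,1]<-.1)&(P[...,2]>.083)&(P[...,2]<.095)
    print("jawtab",rect(tb,[0,0,.089]), P[tb].mean(0))
E
```

```text
== top
plane [-0.0488 -0.1884  0.1571] rms 0.0028241668006589375 tilt 0.1922012537096123 dir down 1.3172312674782103 1455
amber rect mm ((454.7297668457031, 249.5025177001953), (127.83772277832031, 195.22756958007812), 74.64620208740234)
cover rect ((453.3599548339844, 239.82241821289062), (192.9739532470703, 215.7110595703125), 74.52372741699219)
cassette ((433.99652099609375, -214.69573974609375), (96.91931915283203, 58.31421661376953), 84.5323715209961) z 0.05199326532275864
dock rect ((434.5579528808594, -244.61703491210938), (252.1953582763672, 93.28750610351562), 85.69432830810547)
jawtab ((415.77215576171875, -286.2115173339844), (9.216937065124512, 18.651933670043945), 89.4347152709961) [ 0.4273 -0.2875  0.0883]
== scene
plane [-0.0434 -0.1796  0.1535] rms 0.0037574280446249823 tilt 0.18267317024327784 dir down 1.333448556502289 916
amber rect mm ((435.17132568359375, 256.15704345703125), (130.9553985595703, 158.66575622558594), 74.87029266357422)
cover rect ((424.44439697265625, 254.3213348388672), (169.2122802734375, 164.09014892578125), 84.10220336914062)
cassette ((447.660400390625, -232.83123779296875), (66.24413299560547, 23.942808151245117), 63.85741424560547) z 0.05223122530935734
dock rect ((423.33636474609375, -251.92819213867188), (276.3979187011719, 102.71880340576172), 85.75288391113281)Traceback (most recent call last):
  File "<stdin>", line 30, in <module>
  File "<stdin>", line 15, in rect
ValueError: max() iterable argument is empty
```

```bash
cat >> h.py <<'E'
YAW=np.radians(74.6); U=np.array([np.cos(YAW),np.sin(YAW),0]); V=np.array([-np.sin(YAW),np.cos(YAW),0]); Z=np.array([0,0,1.])
HINGE=.4456*U-.3728*V+.07*Z
def covpose(th,al,side,gap=0,r=.172,half=.020):
    """tool pose straddling the tab, pitch al below level; side=-1 lower pad touches, +1 upper pad; gap in m of clearance"""
    y=np.sin(al)*U+np.cos(al)*Z; d=np.cos(al)*U-np.sin(al)*Z
    n=np.sin(th)*U+np.cos(th)*Z
    T=HINGE+r*(-np.cos(th)*U+np.sin(th)*Z)+side*(.003+gap)*n
    return T-side*half*y, R.from_matrix(np.c_[V,y,d])   # x=y cross d
def down(p,az):  # tool down, tool y along azimuth az
    y=np.array([np.cos(az),np.sin(az),0]); return np.array(p,float),R.from_matrix(np.c_[np.cross(y,-Z),y,-Z])
def plan(wps,start=None):
    """wps: list of (p,R,mm per row); prints rounded rows"""
    s=bot.get_obs()
    p,q=(np.array(s["eef_pos"]),R.from_quat(s["tool_rot"])) if start is None else start
    rows=[]
    for P,Q,sp in wps:
        dw=(q.inv()*Q).as_rotvec()
        n=max(1,int(np.ceil(max(np.linalg.norm(P-p)*1000/sp,np.abs(dw).max()/.15))))
        p0,q0=p,q
        for k in range(1,n+1):
            Pt=p0+(P-p0)*k/n; Qt=q0*R.from_rotvec(dw*k/n)
            sh=np.round(q.inv().apply(Pt-p)*1000); w=np.round((q.inv()*Qt).as_rotvec(),2)
            p=p+q.apply(sh/1000); q=q*R.from_rotvec(w)
            rows.append([[int(x) for x in sh],[float(x) for x in w]])
    for i in range(0,len(rows),12): print(str(rows[i:i+12]).replace(" ","").replace("0.0,","0,").replace("0.0]","0]"))
    print("end",p.round(4))
    return p,q
def st():
    s=bot.get_obs(); print(round(s["clock"],2),np.round(s["eef_pos"],4),"R",np.round(R.from_quat(s["tool_rot"]).as_matrix()[:,2],3),"J",np.round(s["joint_pos"],2),"F",np.round(s["ft_force"],1),round(s["grip_width"],4),round(s["grasp_force"],1))
E
python3 - <<'E'
from h import *
c,q=covpose(.19,.45,-1,gap=.013); d=q.as_matrix()[:,2]
pre=c-.12*d
s0=down([.28,.30,.27],np.radians(72))
mid=pre+np.array([-.03,-.02,.10])
print("contact pose",c,"pre",pre,mid)
plan([(s0[0],s0[1],45),(mid,q,45)])
E
```

```text
contact pose [0.4344006  0.17323504 0.1047806 ] pre [0.40570629 0.06906101 0.15697647] [0.37570629 0.04906101 0.25697647]
[[[-32,-24,-8],[0,-0,-0.01]],[[-31,-25,-7],[0,-0,-0.01]],[[-31,-25,-8],[0,-0,-0.01]],[[-31,-25,-8],[0,-0,-0]],[[-30,-25,-8],[0,-0,-0.01]],[[-21,-26,2],[-0.14,0,-0.01]],[[-21,-26,-2],[-0.14,0.01,-0]],[[-21,-26,-6],[-0.14,-0,-0.01]],[[-21,-25,-10],[-0.14,0,-0]],[[-20,-23,-12],[-0.14,0.01,-0.01]],[[-21,-22,-16],[-0.14,-0,-0]],[[-20,-18,-19],[-0.14,0,-0.01]]]
[[[-20,-17,-22],[-0.14,0.01,-0]]]
end [0.3758 0.0488 0.2569]
```

```bash
python3 -m creep '[[[-32,-24,-8],[0,0,-0.01]],[[-31,-25,-7],[0,0,-0.01]],[[-31,-25,-8],[0,0,-0.01]],[[-31,-25,-8],[0,0,0]],[[-30,-25,-8],[0,0,-0.01]],[[-21,-26,2],[-0.14,0,-0.01]],[[-21,-26,-2],[-0.14,0.01,0]],[[-21,-26,-6],[-0.14,0,-0.01]],[[-21,-25,-10],[-0.14,0,0]],[[-20,-23,-12],[-0.14,0.01,-0.01]],[[-21,-22,-16],[-0.14,0,0]],[[-20,-18,-19],[-0.14,0,-0.01]]]' 40
python3 -m creep '[[[-20,-17,-22],[-0.14,0.01,0]],[[0,0,0],[0,0,0]]]'
python3 - <<'E'
from h import *
st()
c,q=covpose(.19,.45,-1,gap=.013); d=q.as_matrix()[:,2]
plan([(c-.12*d,q,40),(c,q,30)])
t=vision.camera("top"); cv2.imwrite("pics/t1.png",t["image"][100:400])
E
```

```text
clock: 3.0
eef_pos: [0.3641, 0.0807, 0.2595]
tool_rot: [0.121, 0.875, 0.464, 0.066]
ft_force: [0.0, 0.1, -0.7]
grip_width: 0.0401
grasp_force: 0.0
clock: 3.25
eef_pos: [0.3748, 0.0509, 0.2527]
tool_rot: [0.12, 0.843, 0.521, 0.062]
ft_force: [-0.3, 0.9, -0.2]
grip_width: 0.0401
grasp_force: 0.0
3.25 [0.3748 0.0509 0.2527] R [ 0.229  0.863 -0.45 ] J [-0.6   0.25 -0.45  1.47  1.   -0.65] F [-0.3  0.9 -0.2] 0.0401 0.0
[[[-9,-24,22],[-0.01,-0,-0.01]],[[-9,-25,22],[-0,-0.01,-0]],[[-8,-25,21],[-0.01,0,-0.01]],[[0,0,24],[0,0,0]],[[0,0,24],[0,0,0]],[[0,0,24],[0,0,0]],[[0,0,24],[0,0,0]],[[0,0,24],[0,0,0]]]
end [0.4343 0.1731 0.1053]
```

View pics/t1.png

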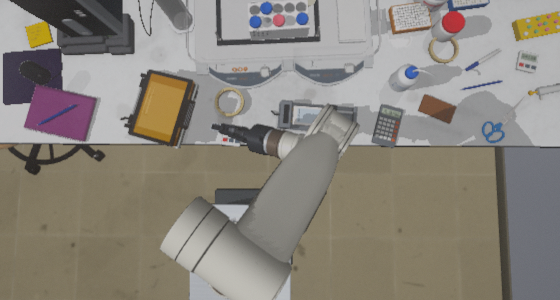

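The arm is horizontal over the dock and pointing at the cover tab. The gripper tip is at crop (215,127), the cover at (165,105), and nothing has been disturbed. Next I straddle the tab.

```bash
python3 -m creep '[[[-9,-24,22],[-0.01,0,-0.01]],[[-9,-25,22],[0,-0.01,0]],[[-8,-25,21],[-0.01,0,-0.01]],[[0,0,24],[0,0,0]],[[0,0,24],[0,0,0]],[[0,0,0],[0,0,0]]]' 40
python3 - <<'E'
from h import *
st()
c,q=covpose(.19,.45,-1,gap=.013)
plan([(c,q,25)])
for n in ("top","scene"):
    c=vision.camera(n)
    print([(r["position"],r["score"],deep(c,r["position"])) for r in vision.place_of(c,"cover_tab")[:2]])
    im=c["image"][150:260,100:320] if n=="top" else c["image"][200:310,240:460]
    cv2.imwrite(f"pics/{n}2.png",cv2.resize(im,None,fx=3,fy=3,interpolation=cv2.INTER_CUBIC))
E
```

```text
clock: 4.05
eef_pos: [0.416, 0.1148, 0.1425]
tool_rot: [0.104, 0.841, 0.525, 0.077]
ft_force: [0.0, -0.4, 0.7]
grip_width: 0.0401
grasp_force: 0.0
4.05 [0.416  0.1148 0.1425] R [ 0.239  0.867 -0.437] J [-0.41  0.38 -0.62  0.85  1.1  -0.33] F [ 0.  -0.4  0.7] 0.0401 0.0
[[[-1,-2,24],[-0,0,0.01]],[[0,-3,24],[-0,0,0]],[[-1,-2,24],[-0,0,0.01]]]
end [0.4345 0.1738 0.1047]
[([189.9, 212.3], 0.82, array([0.4350874 , 0.15048883, 0.11132086]))]
[([325.6, 263.9], 0.65, array([0.43986579, 0.16451681, 0.10807323]))]
```

View pics/scene2.png

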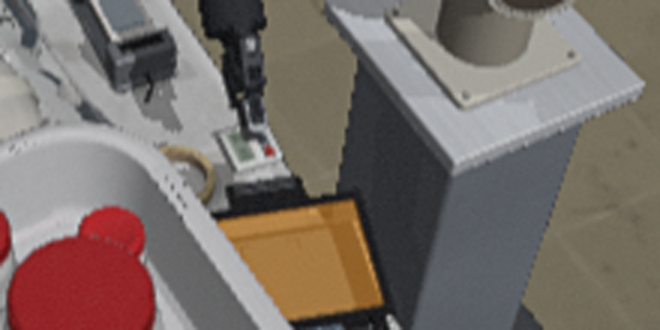

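The fingertips are at crop (250,135), just in front of the tab at crop (265,190) and in line with it. Going on.

```bash
python3 -m creep '[[[-1,-2,24],[0,0,0.01]],[[0,-3,24],[0,0,0]],[[-1,-2,24],[0,0,0.01]],[[0,0,0],[0,0,0]]]' 40
python3 - <<'E'
from h import *
st()
W=[]
for th,al in((.30,.47),(.45,.52),(.6,.6),(.75,.7)):
    p,q=covpose(th,al,-1); W.append((p,q,25))
plan(W)
E
```

```text
clock: 4.75
eef_pos: [0.435, 0.1721, 0.1029]
tool_rot: [0.115, 0.84, 0.526, 0.071]
ft_force: [-0.5, 0.2, 1.0]
grip_width: 0.04
grasp_force: 0.0
4.75 [0.435  0.1721 0.1029] R [ 0.24   0.867 -0.436] J [-0.25  0.42 -0.73  0.37  1.12  0.06] F [-0.5  0.2  1. ] 0.04 0.0
[[[0,17,-4],[0.01,0,-0]],[[1,16,-3],[0.01,0,-0]],[[0,13,-1],[0.02,0,-0]],[[0,13,-1],[0.03,0,-0]],[[0,13,0],[0.04,0,-0]],[[0,12,0],[0.04,0,-0]],[[0,13,2],[0.05,0,-0]],[[0,13,1],[0.05,0,-0]]]
end [0.4474 0.2195 0.2004]
```

```bash
python3 -m creep '[[[0,17,-4],[0.01,0,0]],[[1,16,-3],[0.01,0,0]],[[0,13,-1],[0.02,0,0]],[[0,13,-1],[0.03,0,0]],[[0,0,0],[0,0,0]]]' 40
python3 - <<'E'
from h import *
st()
def tilt(n):
    c=vision.camera(n);P=cloud(c);hsv=cv2.cvtColor(c["image"],cv2.COLOR_BGR2HSV)
    reg=(P[...,0]>.3)&(P[...,0]<.65)&(P[...,1]>.1)&(P[...,1]<.5)&(P[...,2]>.05)&(P[...,2]<.3)&(c["z_map"]>0)
    am=cv2.erode((reg&(hsv[...,0]>8)&(hsv[...,0]<28)&(hsv[...,1]>150)).astype(np.uint8),np.ones((3,3)))>0
    Q=P[am];Q=Q-Q.mean(0); nrm=np.linalg.svd(Q,full_matrices=False)[2][2]; nrm*=np.sign(nrm[2])
    print(n,am.sum(),"theta",np.arctan2(nrm@U,nrm[2]))
tilt("top");tilt("scene")
W=[]
for th,al in((.6,.6),(.75,.7),(.9,.82)):
    p,q=covpose(th,al,-1); W.append((p,q,25))
plan(W)
E
```

```text
clock: 5.38
eef_pos: [0.4403, 0.189, 0.1613]
tool_rot: [0.118, 0.857, 0.497, 0.068]
ft_force: [0.3, -0.5, -0.7]
grip_width: 0.04
grasp_force: 0.0
5.38 [0.4403 0.189  0.1613] R [ 0.234  0.835 -0.498] J [-0.17  0.24 -0.69  0.47  1.04  0.2 ] F [ 0.3 -0.5 -0.7] 0.04 0.0
top 1394 theta 0.47259244158572844
scene 340 theta 0.4709706343014495
[[[1,13,1],[0.04,0,-0]],[[0,12,0],[0.04,0,-0]],[[0,13,2],[0.05,0,-0]],[[0,13,1],[0.05,0,-0]],[[0,13,3],[0.06,0,-0]],[[0,13,2],[0.06,0,-0]]]
end [0.4533 0.2398 0.2165]
```

The cover follows: 0.47 rad against 0.45 planned.

```bash
python3 -m creep '[[[1,13,1],[0.04,0,0]],[[0,12,0],[0.04,0,0]],[[0,13,2],[0.05,0,0]],[[0,13,1],[0.05,0,0]],[[0,13,3],[0.06,0,0]],[[0,13,2],[0.06,0,0]],[[0,0,0],[0,0,0]]]' 40
python3 - <<'E'
from h import *
st()
W=[]
for th,al in((1.05,.97),(1.2,1.12),(1.35,1.27),(1.5,1.4),(1.62,1.5)):
    p,q=covpose(th,al,-1); W.append((p,q,25))
plan(W)
E
```

```text
clock: 6.35
eef_pos: [0.4532, 0.241, 0.2164]
tool_rot: [0.126, 0.922, 0.363, 0.048]
ft_force: [-0.8, -0.2, 0.1]
grip_width: 0.0399
grasp_force: 0.0
6.35 [0.4532 0.241  0.2164] R [ 0.181  0.658 -0.731] J [ 0.1   0.06 -0.49  0.69  0.69  0.49] F [-0.8 -0.2  0.1] 0.0399 0.0
[[[0,24,5],[0.15,-0,-0]],[[0,13,3],[0.07,-0,-0]],[[0,13,3],[0.08,-0,-0]],[[0,13,3],[0.07,-0,-0]],[[0,12,3],[0.08,-0,-0]],[[0,13,3],[0.06,-0,-0]],[[0,13,2],[0.07,-0,-0]],[[0,20,5],[0.1,-0,-0]]]
end [0.485  0.355  0.2432]
```

```bash
python3 -m creep '[[[0,24,5],[0.15,0,0]],[[0,13,3],[0.07,0,0]],[[0,13,3],[0.08,0,0]],[[0,13,3],[0.07,0,0]],[[0,12,3],[0.08,0,0]],[[0,13,3],[0.06,0,0]],[[0,13,2],[0.07,0,0]],[[0,20,5],[0.1,0,0]],[[0,0,0],[0,0,0]]]' 40
python3 - <<'E'
from h import *
st()
c=vision.camera("top"); P=cloud(c)
m=(P[...,0]>.35)&(P[...,0]<.6)&(P[...,1]>.25)&(P[...,1]<.45)&(P[...,2]>.09)&(P[...,2]<.26)
Q=P[m]; print(len(Q)); 
for z in np.arange(.09,.26,.02):
    k=(Q[:,2]>z)&(Q[:,2]<z+.02); print(round(z,2),k.sum(),np.percentile((Q[k]-HINGE)@U,[10,50,90]).round(3) if k.any() else "")
cv2.imwrite("pics/t3.png",cv2.resize(c["image"][120:260,80:380],None,fx=2.5,fy=2.5))
E
```

```text
clock: 7.48
eef_pos: [0.485, 0.3556, 0.2391]
tool_rot: [0.135, 0.99, 0.034, 0.001]
ft_force: [-0.1, -0.3, 0.0]
grip_width: 0.0402
grasp_force: 0.0
7.47 [0.485  0.3556 0.2391] R [ 0.011  0.066 -0.998] J [0.61 0.4  0.25 1.37 0.05 0.88] F [-0.1 -0.3  0. ] 0.0402 0.0
1413
0.09 202 [-0.003 -0.     0.001]
0.11 185 [-0.001  0.001  0.003]
0.13 176 [0.    0.002 0.004]
0.15 181 [0.001 0.004 0.005]
0.17 119 [0.003 0.005 0.006]
0.19 8 [-0.015 -0.01  -0.004]
0.21 87 [-0.012  0.     0.009]
0.23 402 [-0.012 -0.001  0.009]
0.25 53 [0.007 0.009 0.015]
```

View pics/t3.png

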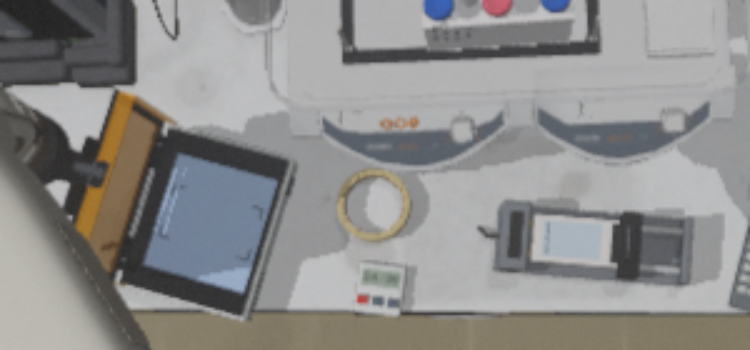

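The cover stands at about 1.64 rad. The window is at crop (212,222) with its corner marks visible. I back off the tab, rise, and measure the window, jaw and cassette.

```bash
python3 -m creep '[[[0,-9,0],[0,0,0]],[[0,0,-30],[0,0,0]],[[0,0,-60],[0,0,0]],[[-40,-40,0],[0,0,0]],[[-40,-45,0],[0,0,0]],[[-40,-45,0],[0,0,0]],[[0,0,0],[0,0,0]]]' 0
python3 - <<'E'
from h import *
np.set_printoptions(precision=4,suppress=True)
st()
c=vision.camera("top"); P=cloud(c); hsv=cv2.cvtColor(c["image"],cv2.COLOR_BGR2HSV)
reg=(P[...,0]>.3)&(P[...,0]<.6)&(P[...,1]>.12)&(P[...,1]<.36)&(P[...,2]>.035)&(P[...,2]<.055)
def rect(m,z):
    m=cv2.morphologyEx(m.astype(np.uint8),cv2.MORPH_OPEN,np.ones((3,3)))
    cs=max(cv2.findContours(m,0,cv2.CHAIN_APPROX_NONE)[0],key=cv2.contourArea).reshape(-1,2)
    return cv2.minAreaRect(np.array([onz(c,p,z)[:2]*1000 for p in cs],np.float32)),len(cs)
win=reg&(hsv[...,2]>100)&(hsv[...,1]>50)
print("window",rect(win,.045),np.median(P[win][:,2]))
print("viewer top",rect(reg,.045))
for q in("window","hinge","cover_tab","dock_bed","jaw_tab","gel_cassette","dock"):
    print(q,[(r["position"],round(r["score"],2),deep(c,r["position"])) for r in vision.place_of(c,q)[:3]])
d=(P[...,0]>.36)&(P[...,0]<.5)&(P[...,1]>-.40)&(P[...,1]<-.08)
print("base",rect(d&(P[...,2]>.01)&(P[...,2]<.12),.016))
# dock height profile along dock y (azimuth 85.6) 
a=np.radians(85.6); yd=np.array([np.cos(a),np.sin(a)]); xd=np.array([np.sin(a),-np.cos(a)])
B=np.array([.4335,-.2190]); L=(P[...,:2]-B)
ly=L@yd; lx=L@xd
for y in np.arange(-.16,.11,.006):
    k=(abs(lx)<.02)&(ly>=y)&(ly<y+.006)&(P[...,2]<.12)
    if k.sum(): print("%.3f:%.3f"%(y+.003,np.median(P[k][:,2])),end=" ")
tb=d&(P[...,2]>.075)&(P[...,2]<.1); print("\ntab",tb.sum(),lx[tb].min(),lx[tb].max(),ly[tb].min(),ly[tb].max(),np.median(P[tb][:,2]))
wh=d&(P[...,2]>.046)&(P[...,2]<.057)&(hsv[...,2]>140); print("cas lx",lx[wh].min(),lx[wh].max(),"ly",ly[wh].min(),ly[wh].max())
for y in (-.04,-.02,0.,.02,.04):
    k=wh&(abs(ly-y)<.008); print(y,lx[k].min().round(4),lx[k].max().round(4))
E
```

```text
clock: 8.4
eef_pos: [0.5624, 0.1765, 0.3227]
tool_rot: [0.14, 0.989, 0.035, 0.004]
ft_force: [-0.1, 0.1, -0.3]
grip_width: 0.0001
grasp_force: 0.0
8.4 [0.5624 0.1765 0.3227] R [ 0.017  0.068 -0.998] J [0.27 0.38 0.44 1.59 0.06 0.56] F [-0.1  0.1 -0.3] 0.0001 0.0
window (((490.6888427734375, 183.0166015625), (48.69981002807617, 35.66215133666992), 0.23190270364284515), 43) 0.04460186846896885
viewer top (((502.4888916015625, 167.8082733154297), (139.80282592773438, 69.28992462158203), 19.536874771118164), 105)
window []
hinge []
cover_tab [([112.4, 189.1], 0.68, array([0.3981, 0.1525, 0.7549]))]
dock_bed [([309.7, 216.8], 0.86, array([ 0.4289, -0.2181,  0.0558])), ([307.4, 216.3], 0.52, array([ 0.4314, -0.2113,  0.0474]))]
jaw_tab [([332.9, 216.0], 0.83, array([ 0.4279, -0.2873,  0.091 ]))]
gel_cassette [([435.2, 208.0], 0.96, array([ 0.4638, -0.6261,  0.0154])), ([309.8, 214.8], 0.79, array([ 0.4354, -0.2185,  0.0546]))]
dock [([305.1, 215.9], 0.82, array([ 0.4324, -0.2039,  0.0496])), ([402.5, 182.3], 0.53, array([ 0.5273, -0.4943,  0.1267]))]
base (((434.8550720214844, -244.2525634
[... 244 characters left out ...]
0.079:0.058 -0.073:0.088 -0.067:0.089 -0.061:0.060 -0.055:0.058 -0.049:0.059 -0.043:0.051 -0.037:0.053 -0.031:0.053 -0.025:0.052 -0.019:0.050 -0.013:0.052 -0.007:0.050 -0.001:0.052 0.005:0.053 0.011:0.050 0.017:0.052 0.023:0.052 0.029:0.053 0.035:0.052 0.041:0.051 0.047:0.052 0.053:0.051 0.059:0.056 0.065:0.058 0.071:0.063 0.077:0.063 0.083:0.061 0.089:0.061 0.095:0.055 0.101:0.014 0.107:0.004 
tab 64 -0.024730305133218618 0.02508769774042814 -0.07454688788012918 -0.06295804766907064 0.08715313188770675
cas lx -0.029575287548655477 0.04228643865639811 ly -0.1373487081840026 0.09523318850957199
-0.04 -0.0291 0.0278
-0.02 -0.0292 0.0286
0.0 -0.0277 0.0276
0.02 -0.0291 0.029
0.04 -0.0296 0.0281
```

```bash
cat >> h.py <<'E'
DA=np.radians(85.6); YD=np.array([np.cos(DA),np.sin(DA),0]); XD=np.array([np.sin(DA),-np.cos(DA),0]); BED=np.array([.4335,-.2190,0])
def dk(lx,ly,z): return down(BED+lx*XD+ly*YD+z*Z,DA-np.pi/2)
E
python3 - <<'E'
from h import *
plan([(*dk(0,-.04,.20),45),(*dk(0,-.042,.09),45),(*dk(0,-.042,.067),15)])
E
```

```text
[[[1,-43,8],[0.01,-0,0.13]],[[-5,-42,9],[-0,-0.01,0.12]],[[-10,-41,9],[0.01,-0,0.13]],[[-15,-40,9],[-0,-0.01,0.12]],[[-20,-37,9],[0.01,-0,0.13]],[[-24,-35,10],[0,-0.01,0.12]],[[-28,-32,9],[0.01,-0,0.13]],[[-32,-27,11],[0,-0,0.12]],[[-35,-23,10],[0.01,-0.01,0.13]],[[-38,-19,11],[0,-0,0.12]],[[-40,-14,10],[0.01,-0.01,0.13]],[[0,0,37],[-0,0,-0]]]
[[[-1,0,37],[-0,0,-0]],[[0,1,36],[-0,0,-0]],[[0,0,12],[-0,0,-0]],[[0,0,11],[-0,0,-0]]]
end [ 0.4305 -0.2605  0.0674]
```

```bash
python3 -m creep '[[[1,-43,8],[0.01,0,0.13]],[[-5,-42,9],[0,-0.01,0.12]],[[-10,-41,9],[0.01,0,0.13]],[[-15,-40,9],[0,-0.01,0.12]],[[-20,-37,9],[0.01,0,0.13]],[[-24,-35,10],[0,-0.01,0.12]],[[-28,-32,9],[0.01,0,0.13]],[[-32,-27,11],[0,0,0.12]],[[-35,-23,10],[0.01,-0.01,0.13]],[[-38,-19,11],[0,0,0.12]],[[-40,-14,10],[0.01,-0.01,0.13]],[[0,0,0],[0,0,0]]]' 0
python3 - <<'E'
from h import *
np.set_printoptions(precision=4,suppress=True)
st()
plan([(*dk(0,-.042,.10),45),(*dk(0,-.042,.067),17)])
c=vision.camera("top"); P=cloud(c); hsv=cv2.cvtColor(c["image"],cv2.COLOR_BGR2HSV)
reg=(P[...,0]>.3)&(P[...,0]<.6)&(P[...,1]>.12)&(P[...,1]<.36)&(P[...,2]>.03)&(P[...,2]<.06)
def rect(m,z):
    m=cv2.morphologyEx(m.astype(np.uint8),cv2.MORPH_OPEN,np.ones((3,3)))
    cs=max(cv2.findContours(m,0,cv2.CHAIN_APPROX_NONE)[0],key=cv2.contourArea).reshape(-1,2)
    return cv2.minAreaRect(np.array([onz(c,p,z)[:2]*1000 for p in cs],np.float32)),len(cs)
win=reg&(hsv[...,2]>100)&(hsv[...,1]>50)
print("window",rect(win,.045),np.median(P[win][:,2])); print("viewer top",rect(reg,.045)); print("pred",HINGE-.086*U)
print([(r["position"],round(r["score"],2),deep(c,r["position"])) for r in vision.place_of(c,"window")[:3]])
cv2.imwrite("pics/t4.png",cv2.resize(c["image"][150:255,110:380],None,fx=2.9,fy=2.9))
E
```

```text
clock: 10.3
eef_pos: [0.4291, -0.2612, 0.1993]
tool_rot: [0.737, 0.676, -0.003, -0.001]
ft_force: [0.4, -0.1, -0.4]
grip_width: 0.0005
grasp_force: 0.0
10.3 [ 0.4291 -0.2612  0.1993] R [-0.006 -0.002 -1.   ] J [-0.54  0.26 -0.05  1.26 -0.    1.11] F [ 0.4 -0.1 -0.4] 0.0005 0.0
[[[0,1,33],[-0,0,-0]],[[0,0,33],[-0,0,-0.01]],[[1,1,33],[-0.01,0,0]],[[0,0,17],[0,0,0]],[[0,0,16],[0,0,0]]]
end [ 0.4307 -0.2606  0.0673]
window (((454.2471618652344, 248.4681854248047), (136.98655700683594, 152.8059539794922), 75.20361328125), 166) 0.04462973357137735
viewer top (((456.244140625, 250.23953247070312), (179.3164825439453, 219.28536987304688), 74.84749603271484), 233)
pred [0.4549 0.2477 0.07  ]
[([162.5, 213.1], 0.91, array([0.4406, 0.2533, 0.0388]))]
```

View pics/t4.png

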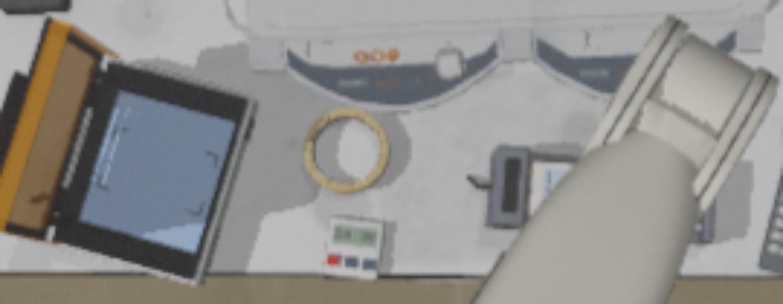

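The window is at crop (160,172) and measures (0.454, 0.248, 0.045) with yaw about 74.9°. That matches the prediction to 1 mm. The arm is above the dock, so I lower to the jaw tab.

```bash
python3 -m creep '[[[0,1,33],[0,0,0]],[[0,0,33],[0,0,-0.01]],[[1,1,33],[-0.01,0,0]],[[0,0,17],[0,0,0]],[[0,0,16],[0,0,0]],[[0,0,0],[0,0,0]]]' 0
python3 - <<'E'
from h import *
st()
p=np.array(bot.get_obs()["eef_pos"]); print((p-BED)@XD,(p-BED)@YD)
plan([(*dk(0,-.060,.067),10),(*dk(0,-.086,.067),10)])
E
```

```text
clock: 11.15
eef_pos: [0.4315, -0.2577, 0.0676]
tool_rot: [0.731, 0.682, 0.001, 0.002]
ft_force: [0.7, 0.8, 0.2]
grip_width: 0.0001
grasp_force: 0.0
11.15 [ 0.4315 -0.2577  0.0676] R [ 0.004 -0.002 -1.   ] J [-0.54  0.38 -0.26  0.93  0.    1.1 ] F [0.7 0.8 0.2] 0.0001 0.0
0.0010146385210973998 -0.038723587252545336
[[[-7,0,0],[0,0,0]],[[-7,-1,0],[0,0,0]],[[-7,0,1],[0,0,0.01]],[[-9,0,0],[0,0,-0]],[[-9,0,0],[0,0,-0]],[[-8,0,0],[0,0,-0]]]
end [ 0.427  -0.3045  0.0667]
```

```bash
python3 -m creep '[[[-7,0,0],[0,0,0]],[[-7,-1,0],[0,0,0]],[[-7,0,0],[0,0,0]],[[-9,0,0],[0,0,0]],[[-9,0,0],[0,0,0]],[[-9,0,0],[0,0,0]],[[-6,0,0],[0,0,0]]]' 0
python3 - <<'E'
from h import *
st()
p=np.array(bot.get_obs()["eef_pos"]); print((p-BED)@XD,(p-BED)@YD)
E
```

```text
clock: 12.02
eef_pos: [0.4265, -0.314, 0.0683]
tool_rot: [0.732, 0.681, 0.001, 0.003]
ft_force: [1.1, 3.2, 1.5]
grip_width: 0.0
grasp_force: 1.3
12.03 [ 0.4265 -0.314   0.0683] R [ 0.005 -0.003 -1.   ] J [-0.63  0.42 -0.19  0.96  0.    1.01] F [1.1 3.2 1.5] 0.0 1.3
0.0003416883028864095 -0.09523242715473411
```

Pushing at about 3 N. Next, the last few millimetres to the stop.

```bash
python3 -m creep '[[[-2,0,0],[0,0,0]],[[-2,0,0],[0,0,0]],[[0,0,0],[0,0,0]]]' 0
python3 - <<'E'
from h import *
st()
p=np.array(bot.get_obs()["eef_pos"]); print((p-BED)@XD,(p-BED)@YD)
E
```

```text
clock: 12.4
eef_pos: [0.4263, -0.3171, 0.0683]
tool_rot: [0.732, 0.681, 0.001, 0.003]
ft_force: [0.9, 2.0, 1.3]
grip_width: 0.0001
grasp_force: 1.4
12.4 [ 0.4263 -0.3171  0.0683] R [ 0.005 -0.003 -1.   ] J [-0.64  0.42 -0.18  0.96  0.    1.  ] F [0.9 2.  1.3] 0.0001 1.4
0.00031454599094248606 -0.09834236441693132
```

```bash
python3 -m creep '[[[-2,0,0],[0,0,0]],[[-2,0,0],[0,0,0]],[[0,0,0],[0,0,0]]]' 0; python3 -m creep '[[[-1,0,0],[0,0,0]],[[0,0,0],[0,0,0]]]' 0
python3 - <<'E'
from h import *
st()
p=np.array(bot.get_obs()["eef_pos"]); print((p-BED)@XD,(p-BED)@YD)
plan([(*dk(0,p[0]*0-.098,.067),10),(*dk(0,-.085,.16),45),(*dk(0,0,.15),45)])
E
```

```text
clock: 12.78
eef_pos: [0.4262, -0.3172, 0.0683]
tool_rot: [0.731, 0.682, 0.004, 0.0]
ft_force: [1.5, 13.4, 5.6]
grip_width: -0.0
grasp_force: 6.4
clock: 13.02
eef_pos: [0.4262, -0.3173, 0.0683]
tool_rot: [0.731, 0.682, 0.004, -0.0]
ft_force: [1.8, 14.9, 7.5]
grip_width: 0.0
grasp_force: 7.6
13.03 [ 0.4262 -0.3173  0.0683] R [ 0.006  0.007 -1.   ] J [-0.64  0.43 -0.18  0.96  0.01  1.  ] F [ 1.8 14.9  7.5] 0.0 7.6
0.00027262874833550453 -0.09854709029079085
[[[1,0,1],[0.01,-0.01,0.01]],[[4,0,-31],[-0,0,-0]],[[4,0,-31],[-0,0,-0]],[[4,-1,-31],[-0,0,-0]],[[43,0,5],[-0,0,-0]],[[42,0,5],[-0,0,-0]]]
end [ 0.4334 -0.2193  0.15  ]
```

The jaw is at its stop: no motion, force up to 15 N. I back off, rise and open above the cassette.

```bash
python3 -m creep '[[[10,0,0],[0.01,-0.01,0.01]],[[0,0,-31],[0,0,0]],[[4,0,-31],[0,0,0]],[[4,0,-31],[0,0,0]]]' 0
python3 -m creep '[[[43,0,5],[0,0,0]],[[42,0,5],[0,0,0]],[[0,0,0],[0,0,0]]]' 85
python3 - <<'E'
from h import *
np.set_printoptions(precision=4,suppress=True)
st()
plan([(*dk(0,0,.075),40),(*dk(0,0,.036),20)])
c=vision.camera("scene"); P=cloud(c)
L=P[...,:2]-BED[:2]; ly=L@YD[:2]; lx=L@XD[:2]
tb=(abs(lx)<.03)&(ly>-.16)&(ly<-.05)&(P[...,2]>.075)&(P[...,2]<.1); print("tab ly",np.median(ly[tb]) if tb.any() else None,tb.sum())
print([(r["position"],round(r["score"],2),deep(c,r["position"])) for r in vision.place_of(c,"jaw_tab")[:3]])
wh=(abs(lx)<.05)&(abs(ly)<.07)&(P[...,2]>.047)&(P[...,2]<.057)&(c["image"].min(2)>130)
print("white",wh.sum(),np.percentile(lx[wh],[2,98]),np.percentile(ly[wh],[2,98]),np.median(P[wh][:,2]))
E
```

```text
clock: 13.52
eef_pos: [0.4276, -0.3038, 0.162]
tool_rot: [0.736, 0.677, -0.007, 0.003]
ft_force: [0.4, -1.2, -0.3]
grip_width: 0.0004
grasp_force: 0.0
clock: 13.9
eef_pos: [0.4343, -0.2169, 0.1498]
tool_rot: [0.735, 0.678, -0.007, 0.002]
ft_force: [-0.9, -0.0, 0.1]
grip_width: 0.0544
grasp_force: 0.0
13.9 [ 0.4343 -0.2169  0.1498] R [-0.007 -0.013 -1.   ] J [-0.45  0.27 -0.18  1.12 -0.02  1.2 ] F [-0.9 -0.   0.1] 0.0544 0.0
[[[-1,0,37],[-0,0.01,-0]],[[0,0,38],[-0.01,0,-0]],[[0,0,19],[0,0,-0]],[[0,0,20],[0,0,-0]]]
end [ 0.4338 -0.2187  0.0358]
tab ly -0.10740087660617093 11
[([272.3, 176.5], 0.76, array([ 0.4697, -0.1933,  0.2262]))]
white 229 [-0.0308  0.0266] [-0.0498  0.0535] 0.05208525473695867
```

```bash
python3 -m creep '[[[0,0,0],[0,0,0]],[[0,0,0],[0,0,0]],[[0,0,0],[0,0,0]],[[-1,0,37],[0,0.01,0]],[[0,0,38],[-0.01,0,0]],[[0,0,19],[0,0,0]],[[0,0,20],[0,0,0]],[[0,0,0],[0,0,0]]]' 85
python3 - <<'E'
from h import *
st(); p=np.array(bot.get_obs()["eef_pos"]); print((p-BED)@XD,(p-BED)@YD)
E
```

```text
clock: 15.0
eef_pos: [0.4332, -0.2199, 0.0348]
tool_rot: [0.736, 0.677, 0.0, 0.001]
ft_force: [-0.6, -0.5, -0.2]
grip_width: 0.0845
grasp_force: 0.0
15.0 [ 0.4332 -0.2199  0.0348] R [ 0.002 -0.001 -1.   ] J [-0.47  0.39 -0.34  0.83 -0.    1.18] F [-0.6 -0.5 -0.2] 0.0845 0.0
-0.0001999365216285937 -0.0009204513213094571
```

```bash
python3 -m creep '[[[0,0,0],[0,0,0]],[[0,0,0],[0,0,0]],[[0,0,0],[0,0,0]],[[0,0,0],[0,0,0]],[[0,0,0],[0,0,0]],[[0,0,0],[0,0,0]]]' 50
python3 -m creep '[[[0,0,-6],[0,0,0]],[[0,0,-12],[0,0,0]],[[0,0,0],[0,0,0]]]'
python3 - <<'E'
from h import *
st()
E
```

```text
clock: 15.75
eef_pos: [0.4357, -0.2209, 0.0377]
tool_rot: [0.736, 0.677, 0.001, 0.004]
ft_force: [1.0, -0.1, 6.1]
grip_width: 0.058
grasp_force: 65.0
clock: 16.12
eef_pos: [0.4355, -0.2207, 0.0555]
tool_rot: [0.736, 0.677, 0.001, 0.004]
ft_force: [-0.5, 0.3, -1.9]
grip_width: 0.0582
grasp_force: 64.4
16.12 [ 0.4355 -0.2207  0.0555] R [ 0.008 -0.004 -1.   ] J [-0.47  0.37 -0.32  0.88 -0.    1.18] F [-0.5  0.3 -1.9] 0.0582 64.4
```

Gripped at 58 mm and 65 N. I lift and carry it over the window.

```bash
cat >> h.py <<'E'
WIN=np.array([.4545,.2482,0]); WA=np.radians(74.8); UW=np.array([np.cos(WA),np.sin(WA),0])
def wn(z,off=-.0017): return down(WIN+off*UW+z*Z,WA-np.pi/2)
E
python3 - <<'E'
from h import *
s=bot.get_obs(); p=np.array(s["eef_pos"]);q=R.from_quat(s["tool_rot"])
plan([(p+[0,0,.10],q,25),(*wn(.15),32)])
E
```

```text
[[[0,0,-25],[0,0,0]],[[0,0,-25],[0,0,0]],[[0,1,-25],[0,0,0]],[[0,0,-25],[0,0,0]],[[31,-1,0],[0,0,0.01]],[[31,-2,0],[0,0,0.01]],[[31,-2,1],[0,0,0.02]],[[31,-3,0],[0,0,0.01]],[[31,-3,0],[0,0,0.01]],[[31,-3,0],[0,0,0.01]],[[31,-3,1],[0,0,0.02]],[[31,-4,0],[0,0,0.01]]]
[[[31,-5,0],[0.01,0,0.01]],[[31,-5,1],[-0,0,0.01]],[[31,-5,0],[-0,0,0.01]],[[30,-5,0],[-0,0,0.02]],[[31,-6,0],[-0,0,0.01]],[[30,-6,1],[-0,0,0.01]],[[31,-7,0],[-0,0,0.01]]]
end [0.4541 0.2468 0.15  ]
```

```bash
python3 -m creep '[[[0,0,-25],[0,0,0]],[[0,0,-25],[0,0,0]],[[0,1,-25],[0,0,0]],[[0,0,-25],[0,0,0]],[[31,-1,0],[0,0,0.01]],[[31,-2,0],[0,0,0.01]],[[31,-2,1],[0,0,0.02]],[[31,-3,0],[0,0,0.01]],[[31,-3,0],[0,0,0.01]],[[31,-3,0],[0,0,0.01]],[[31,-3,1],[0,0,0.02]],[[31,-4,0],[0,0,0.01]]]'
python3 -m creep '[[[31,-5,0],[0.01,0,0.01]],[[31,-5,1],[0,0,0.01]],[[31,-5,0],[0,0,0.01]],[[30,-5,0],[0,0,0.02]],[[31,-6,0],[0,0,0.01]],[[30,-6,1],[0,0,0.01]],[[31,-7,0],[0,0,0.01]],[[0,0,0],[0,0,0]],[[0,0,0],[0,0,0]]]'
python3 - <<'E'
from h import *
np.set_printoptions(precision=4,suppress=True)
st()
plan([(*wn(.08),25),(*wn(.048),10)])
c=vision.camera("scene");P=cloud(c)
g=(abs(P[...,0]-.454)<.08)&(abs(P[...,1]-.248)<.09)&(P[...,2]>.1)&(P[...,2]<.2)
hsv=cv2.cvtColor(c["image"],cv2.COLOR_BGR2HSV); g&=(hsv[...,2]>120)&~((hsv[...,1]>100)&(hsv[...,0]<30))
print(g.sum(), np.percentile(P[g][:,2],[5,25,50,75,95]))
cv2.imwrite("pics/s5.png",cv2.resize(c["image"][180:340,250:450],None,fx=3,fy=3))
E
```

```text
clock: 17.62
eef_pos: [0.445, 0.0297, 0.1514]
tool_rot: [0.769, 0.639, 0.001, 0.003]
ft_force: [-0.4, -0.2, 0.0]
grip_width: 0.0581
grasp_force: 64.7
clock: 18.75
eef_pos: [0.453, 0.2467, 0.1488]
tool_rot: [0.794, 0.609, -0.003, -0.001]
ft_force: [-0.2, 0.2, -2.1]
grip_width: 0.0583
grasp_force: 64.7
18.75 [0.453  0.2467 0.1488] R [-0.005 -0.002 -1.   ] J [ 0.5   0.33 -0.1   1.15  0.    2.33] F [-0.2  0.2 -2.1] 0.0583 64.7
[[[0,0,23],[-0,0,0]],[[0,1,23],[-0,0,0]],[[0,0,23],[-0,0,0]],[[0,0,8],[-0,0,0]],[[0,0,8],[-0,0,0]],[[0,0,8],[-0,0,0]],[[0,1,8],[-0,0,0]]]
end [0.4544 0.246  0.0478]
97 [0.1585 0.1616 0.1637 0.1663 0.1687]
```

View pics/s5.png

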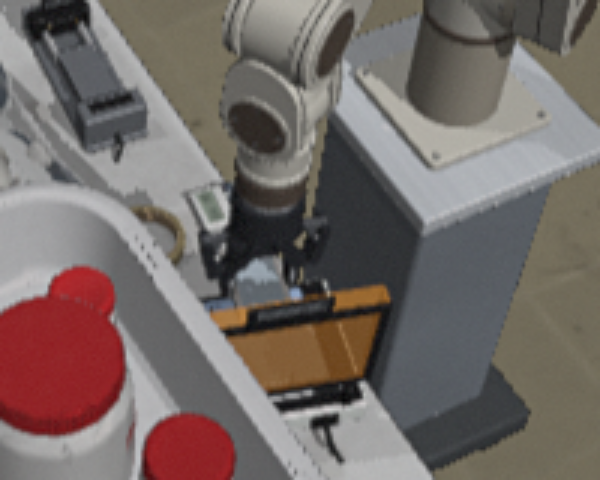

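The empty dock is at crop (90,100). The cassette hangs at crop (258,282) in front of the upright cover, with its underside about 2.5 mm above the TCP. The bed should therefore be met at TCP z ≈ 0.0425. Lowering.

```bash
python3 -m creep '[[[0,0,23],[0,0,0]],[[0,1,23],[0,0,0]],[[0,0,23],[0,0,0]],[[0,0,8],[0,0,0]],[[0,0,8],[0,0,0]],[[0,0,8],[0,0,0]],[[0,1,8],[0,0,0]],[[0,0,0],[0,0,0]]]'
python3 -m creep '[[[0,0,1],[0,0,0]],[[0,0,1],[0,0,0]],[[0,0,1],[0,0,0]],[[0,0,0],[0,0,0]]]'
```

```text
clock: 19.8
eef_pos: [0.4545, 0.2463, 0.0476]
tool_rot: [0.794, 0.608, -0.003, -0.001]
ft_force: [-0.7, -0.6, -1.9]
grip_width: 0.0579
grasp_force: 64.7
clock: 20.3
eef_pos: [0.4548, 0.2466, 0.0452]
tool_rot: [0.794, 0.608, -0.002, -0.001]
ft_force: [-0.2, -0.5, -0.8]
grip_width: 0.0581
grasp_force: 64.7
```

```bash
python3 -m creep '[[[0,0,1],[0,0,0]],[[0,0,1],[0,0,0]],[[0,0,0],[0,0,0]]]'
python3 -m creep '[[[0,0,1],[0,0,0]],[[0,0,0],[0,0,0]]]'
```

```text
clock: 20.68
eef_pos: [0.4548, 0.2465, 0.0431]
tool_rot: [0.794, 0.608, -0.002, -0.001]
ft_force: [-0.1, -0.1, -2.1]
grip_width: 0.0581
grasp_force: 64.7
clock: 20.92
eef_pos: [0.4549, 0.2465, 0.043]
tool_rot: [0.794, 0.608, -0.002, -0.001]
ft_force: [-3.2, -0.1, 4.9]
grip_width: 0.0582
grasp_force: 65.3
```

Contact at z = 0.043. I open, then rise straight up.

```bash
python3 -m creep '[[[0,0,0],[0,0,0]],[[0,0,0],[0,0,0]],[[0,0,0],[0,0,0]],[[0,0,0],[0,0,0]],[[0,0,-5],[0,0,0]],[[0,0,-20],[0,0,0]],[[0,0,-40],[0,0,0]],[[0,0,-55],[0,0,0]],[[0,0,-55],[0,0,0]],[[0,0,-55],[0,0,0]],[[0,0,0],[0,0,0]]]' 85
python3 - <<'E'
from h import *
st()
# via point toward robot's right, to clear the view
plan([(*down([.42,.02,.30],np.radians(20)),50)])
E
```

```text
clock: 22.3
eef_pos: [0.4583, 0.2481, 0.2779]
tool_rot: [0.794, 0.608, 0.003, 0.0]
ft_force: [-0.1, -0.3, -0.6]
grip_width: 0.0849
grasp_force: 0.0
22.3 [0.4583 0.2481 0.2779] R [ 0.005  0.004 -1.   ] J [0.5  0.26 0.16 1.46 0.   2.33] F [-0.1 -0.3 -0.6] 0.0849 0.0
[[[-46,4,-5],[0,-0,-0.12]],[[-46,-1,-4],[0,-0,-0.12]],[[-46,-6,-5],[0,-0,-0.13]],[[-45,-13,-5],[0.01,-0,-0.12]],[[-42,-17,-4],[-0,-0,-0.12]]]
end [0.4203 0.0204 0.2999]
```

```bash
python3 -m creep '[[[-46,4,-5],[0,0,-0.12]],[[-46,-1,-4],[0,0,-0.12]],[[-46,-6,-5],[0,0,-0.13]],[[-45,-13,-5],[0.01,0,-0.12]],[[-42,-17,-4],[0,0,-0.12]],[[0,0,0],[0,0,0]]]' 40
python3 - <<'E'
from h import *
np.set_printoptions(precision=4,suppress=True)
st()
c=vision.camera("top"); P=cloud(c); hsv=cv2.cvtColor(c["image"],cv2.COLOR_BGR2HSV)
L=P-HINGE
g=(abs(P[...,0]-.4545)<.07)&(abs(P[...,1]-.248)<.08)&(P[...,2]>.052)&(P[...,2]<.064)&(L@U<-.02)
g=cv2.morphologyEx(g.astype(np.uint8),cv2.MORPH_OPEN,np.ones((3,3)))
cs=max(cv2.findContours(g,0,cv2.CHAIN_APPROX_NONE)[0],key=cv2.contourArea).reshape(-1,2)
print("cassette",cv2.minAreaRect(np.array([onz(c,p,.057)[:2]*1000 for p in cs],np.float32)),"z",np.median(P[g>0][:,2]))
Q=P[g>0]; k=np.linalg.lstsq(np.c_[Q[:,:2],np.ones(len(Q))],Q[:,2],rcond=None)[0]; print("slope",k[:2])
m=(abs(L@V)<.1)&(abs(L@U)<.03)&(P[...,2]>.09)&(P[...,2]<.18); q=np.polyfit(P[m][:,2],L[m]@U,1); print("cover theta",np.pi/2+np.arctan(q[0]),m.sum())
for n in ("gel_cassette","timer","tape","jaw_tab"): print(n,[(r["position"],round(r["score"],2),deep(c,r["position"])) for r in vision.place_of(c,n)[:3]])
cv2.imwrite("pics/t6.png",cv2.resize(c["image"][140:260,90:390],None,fx=2.6,fy=2.6))
th=1.64
a=covpose(th,1.45,+1,gap=.015); d=a[1].as_matrix()[:,2]
print("above",a[0]-.09*d)
plan([((a[0]-.09*d)+0*Z,a[1],45)])
E
```

```text
clock: 23.05
eef_pos: [0.4173, 0.017, 0.2954]
tool_rot: [0.576, 0.817, -0.006, -0.005]
ft_force: [-0.4, -0.2, 0.2]
grip_width: 0.0403
grasp_force: 0.0
23.05 [0.4173 0.017  0.2954] R [-0.015 -0.003 -1.   ] J [ 0.04  0.07 -0.04  1.48 -0.    1.27] F [-0.4 -0.2  0.2] 0.0403 0.0
cassette ((462.3484802246094, 261.3648681640625), (80.4898452758789, 58.567176818847656), 75.10709381103516) z 0.05714018296835184
slope [-0.0076  0.0015]
cover theta 1.6326284489514478 823
gel_cassette [([164.9, 205.0], 0.73, array([0.4643, 0.2416, 0.0582])), ([436.1, 210.4], 0.72, array([ 0.4579, -0.6338,  0.0001])), ([230.6, 234.0], 0.16, array([0.3761, 0.0353, 0.0173]))]
timer [([230.7, 232.6], 0.68, array([0.3807, 0.0352, 0.0155])), ([163.1, 209.1], 0.67, array([0.451 , 0.2464, 0.0599]))]
tape [([400.4, 184.4], 0.73, array([ 0.5259, -0.4949,  0.0989])), ([227.6, 201.2], 0.44, array([ 0.3988, -0.0239,  0.611 ]))]
jaw_tab [([344.0, 216.3], 0.6, array([ 0.431 , -0.326 ,  0.0561]))]
above [0.4775 0.3298 0.3273]
[[[34,20,-4],[-0.02,0.01,-0.12]],[[31,24,-4],[-0.01,0,-0.12]],[[28,28,-3],[-0.02,0.01,-0.12]],[[25,31,-2],[-0.01,0,-0.12]],[[21,34,-2],[-0.02,0.01,-0.12]],[[16,36,-1],[-0.01,0.01,-0.11]],[[13,37,-1],[-0.02,0,-0.12]],[[8,39,0],[-0.01,0.01,-0.12]]]
end [0.4773 0.3299 0.3275]
```

View pics/t6.png

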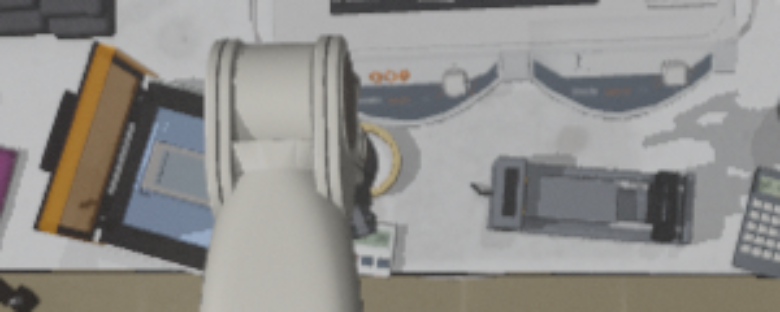

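The cassette lies flat on the window, visible at crop (185,170). The dock is empty with its jaw open at crop (670,205). Timer and tape are unmoved. The cassette measures about 4 mm from the window's middle and 0.3° off. Now I go to the cover tab from above.

```bash
python3 - <<'E'
from h import *
a=covpose(1.633,1.66,+1,gap=.014); d=a[1].as_matrix()[:,2]
e=plan([((a[0]-.09*d),a[1],45)])
plan([(a[0],a[1],30)],e)
E
```

```text
[[[36,21,-5],[0.01,-0.01,-0.12]],[[32,26,-5],[0.01,-0,-0.12]],[[30,29,-6],[0.01,-0.01,-0.12]],[[25,32,-6],[0,-0.01,-0.12]],[[22,35,-7],[0.01,-0,-0.12]],[[17,38,-7],[0.01,-0.01,-0.11]],[[13,39,-7],[0.01,-0.01,-0.12]],[[8,40,-8],[0.01,-0,-0.12]]]
end [0.4822 0.3459 0.3322]
[[[0,0,23],[-0,-0,-0]],[[0,0,22],[-0,-0,-0]],[[0,0,23],[-0,-0,-0]],[[0,0,22],[-0,-0,-0]]]
end [0.4799 0.3381 0.2426]
```

```bash
python3 -m creep '[[[36,21,-5],[0.01,-0.01,-0.12]],[[32,26,-5],[0.01,0,-0.12]],[[30,29,-6],[0.01,-0.01,-0.12]],[[25,32,-6],[0,-0.01,-0.12]],[[22,35,-7],[0.01,0,-0.12]],[[17,38,-7],[0.01,-0.01,-0.11]],[[13,39,-7],[0.01,-0.01,-0.12]],[[8,40,-8],[0.01,0,-0.12]],[[0,0,0],[0,0,0]]]' 40
python3 - <<'E'
from h import *
st()
a=covpose(1.633,1.66,+1,gap=.014)
e=plan([(a[0],a[1],30)])
W=[]
for th in (1.633,1.5,1.35,1.2):
    p,q=covpose(th,th+.1 if th<1.56 else 1.66,+1); W.append((p,q,22))
plan(W,e)
E
```

```text
clock: 24.42
eef_pos: [0.4819, 0.3492, 0.3301]
tool_rot: [0.133, 0.99, -0.045, -0.007]
ft_force: [-0.6, -0.3, 0.0]
grip_width: 0.0399
grasp_force: 0.0
24.43 [0.4819 0.3492 0.3301] R [-0.027 -0.088 -0.996] J [ 0.65  0.5   0.64  1.78 -0.05  0.92] F [-0.6 -0.3  0. ] 0.0399 0.0
[[[0,-1,29],[-0,-0,0]],[[-1,-1,30],[-0,-0,0]],[[0,-1,29],[-0,-0,0]]]
end [0.4798 0.3383 0.2427]
[[[0,-14,1],[-0,-0,0]],[[0,-11,1],[-0.03,-0,0]],[[0,-12,1],[-0.03,-0,0]],[[0,-13,4],[-0.08,-0,0]],[[0,-12,3],[-0.07,-0,0]],[[0,-13,3],[-0.08,-0,0]],[[0,-13,3],[-0.07,-0,0]]]
end [0.4568 0.2546 0.2256]
```

```bash
python3 -m creep '[[[0,-1,29],[0,0,0]],[[-1,-1,30],[0,0,0]],[[0,-1,29],[0,0,0]],[[0,0,0],[0,0,0]]]' 40
python3 -m creep '[[[0,-14,1],[0,0,0]],[[0,-11,1],[-0.03,0,0]],[[0,-12,1],[-0.03,0,0]],[[0,-13,4],[-0.08,0,0]],[[0,-12,3],[-0.07,0,0]],[[0,-13,3],[-0.08,0,0]],[[0,-13,3],[-0.07,0,0]],[[0,0,0],[0,0,0]]]'
python3 - <<'E'
from h import *
st()
c=vision.camera("scene");P=cloud(c);hsv=cv2.cvtColor(c["image"],cv2.COLOR_BGR2HSV)
reg=(P[...,0]>.3)&(P[...,0]<.65)&(P[...,1]>.1)&(P[...,1]<.5)&(P[...,2]>.05)&(P[...,2]<.3)&(c["z_map"]>0)
am=cv2.erode((reg&(hsv[...,0]>8)&(hsv[...,0]<28)&(hsv[...,1]>150)).astype(np.uint8),np.ones((3,3)))>0
Q=P[am];Q=Q-Q.mean(0); n=np.linalg.svd(Q,full_matrices=False)[2][2]; n*=np.sign(n[2]+n@U); print(am.sum(),"theta",np.arctan2(n@U,n[2]))
W=[]
for th in (1.05,.95,.86):
    p,q=covpose(th,th+.1,+1); W.append((p,q,22))
plan(W)
E
```

```text
clock: 24.92
eef_pos: [0.4787, 0.3329, 0.243]
tool_rot: [0.136, 0.99, -0.047, -0.009]
ft_force: [-0.2, -1.6, 0.5]
grip_width: 0.0401
grasp_force: 0.0
clock: 25.92
eef_pos: [0.4571, 0.2488, 0.2297]
tool_rot: [0.136, 0.981, 0.133, 0.019]
ft_force: [-0.5, 0.5, 0.7]
grip_width: 0.0402
grasp_force: 0.0
25.93 [0.4571 0.2488 0.2297] R [ 0.074  0.257 -0.964] J [ 0.37  0.15 -0.15  1.11  0.21  0.67] F [-0.5  0.5  0.7] 0.0402 0.0
836 theta 1.1710951951311444
[[[1,-11,6],[-0.08,0,-0]],[[1,-11,5],[-0.07,0,-0]],[[0,-17,4],[-0.1,0,-0]],[[0,-16,4],[-0.09,0,-0]]]
end [0.4441 0.2086 0.1907]
```

```bash
python3 -m creep '[[[1,-11,6],[-0.08,0,0]],[[1,-11,5],[-0.07,0,0]],[[0,-17,4],[-0.1,0,0]],[[0,-16,4],[-0.09,0,0]],[[0,0,0],[0,0,0]],[[0,0,0],[0,0,0]]]' 40
cat >> h.py <<'E'
def theta(n="scene"):
    c=vision.camera(n);P=cloud(c);hsv=cv2.cvtColor(c["image"],cv2.COLOR_BGR2HSV)
    reg=(P[...,0]>.3)&(P[...,0]<.65)&(P[...,1]>.1)&(P[...,1]<.5)&(P[...,2]>.07)&(P[...,2]<.3)&(c["z_map"]>0)
    am=cv2.erode((reg&(hsv[...,0]>8)&(hsv[...,0]<28)&(hsv[...,1]>150)).astype(np.uint8),np.ones((3,3)))>0
    Q=P[am];Q=Q-Q.mean(0); n=np.linalg.svd(Q,full_matrices=False)[2][2]; n*=np.sign(n[2]+n@U); print(am.sum(),"theta",np.arctan2(n@U,n[2]))
E
python3 - <<'E'
from h import *
st(); theta(); theta("top")
p,q=covpose(.785,.885,+1); plan([(p,q,18)])
E
```

```text
clock: 26.72
eef_pos: [0.445, 0.21, 0.1902]
tool_rot: [0.129, 0.945, 0.297, 0.041]
ft_force: [1.1, 0.6, 0.1]
grip_width: 0.0399
grasp_force: 0.0
26.73 [0.445  0.21   0.1902] R [ 0.154  0.551 -0.82 ] J [ 0.11  0.07 -0.47  0.77  0.56  0.45] F [1.1 0.6 0.1] 0.0399 0.0
198 theta 0.8331793984909254
672 theta 0.8179663926090726
[[[0,-14,2],[-0.08,0,-0]]]
end [0.4421 0.2004 0.1806]
```

Cover at about 0.825 rad. A nudge of about 7 mm, then release and withdraw along the tool.

```bash
python3 -m creep '[[[0,-7,1],[-0.04,0,0]],[[0,0,0],[0,0,0]],[[0,14,0],[0,0,0]],[[0,0,0],[0,0,0]],[[0,0,-20],[0,0,0]],[[0,0,-40],[0,0,0]],[[0,0,-50],[0,0,0]],[[0,0,-50],[0,0,0]],[[0,0,0],[0,0,0]]]' 40
python3 - <<'E'
from h import *
st(); theta(); theta("top")
p=np.array(bot.get_obs()["eef_pos"])
plan([(*down([.30,-.10,.36],np.radians(60)),50)])
E
```

```text
clock: 27.95
eef_pos: [0.4211, 0.1206, 0.3236]
tool_rot: [0.129, 0.939, 0.316, 0.047]
ft_force: [0.4, -0.5, -0.0]
grip_width: 0.0399
grasp_force: 0.0
27.95 [0.4211 0.1206 0.3236] R [ 0.169  0.582 -0.796] J [-0.15 -0.04 -0.24  1.28  0.64  0.16] F [ 0.4 -0.5 -0. ] 0.0399 0.0
148 theta 0.7742386073387643
808 theta 0.7988682364087049
[[[9,-29,-30],[0.11,-0.01,0.04]],[[8,-32,-27],[0.11,-0.02,0.04]],[[6,-35,-23],[0.1,-0.01,0.04]],[[4,-37,-20],[0.11,-0.01,0.04]],[[3,-40,-15],[0.11,-0.02,0.04]],[[0,-41,-11],[0.11,-0.01,0.04]]]
end [ 0.3001 -0.1002  0.3596]
```

Cover at about 0.785 rad. I clear the view and make a final check.

```bash
python3 -m creep '[[[9,-29,-30],[0.11,-0.01,0.04]],[[8,-32,-27],[0.11,-0.02,0.04]],[[6,-35,-23],[0.1,-0.01,0.04]],[[4,-37,-20],[0.11,-0.01,0.04]],[[3,-40,-15],[0.11,-0.02,0.04]],[[0,-41,-11],[0.11,-0.01,0.04]],[[0,0,0],[0,0,0]],[[0,0,0],[0,0,0]]]' 40
python3 - <<'E'
from h import *
st(); theta(); theta("top")
c=vision.camera("top"); print([(r["position"],round(r["score"],2)) for r in vision.place_of(c,"gel_cassette")[:3]],proj(c,[[.4545,.2482,.045]]))
cv2.imwrite("pics/t8.png",cv2.resize(c["image"][140:260,90:390],None,fx=2.6,fy=2.6))
E
```

```text
clock: 29.05
eef_pos: [0.3001, -0.0993, 0.3583]
tool_rot: [0.257, 0.966, -0.001, -0.002]
ft_force: [0.2, 0.5, 0.4]
grip_width: 0.04
grasp_force: 0.0
29.05 [ 0.3001 -0.0993  0.3583] R [-0.004 -0.001 -1.   ] J [-0.32 -0.15 -0.08  1.64 -0.    0.2 ] F [0.2 0.5 0.4] 0.04 0.0
145 theta 0.841523834288315
804 theta 0.8020393025759789
[([166.5, 204.9], 0.83), ([434.4, 206.4], 0.76)] [[163.75406035 208.58114392]]
```

View pics/t8.png

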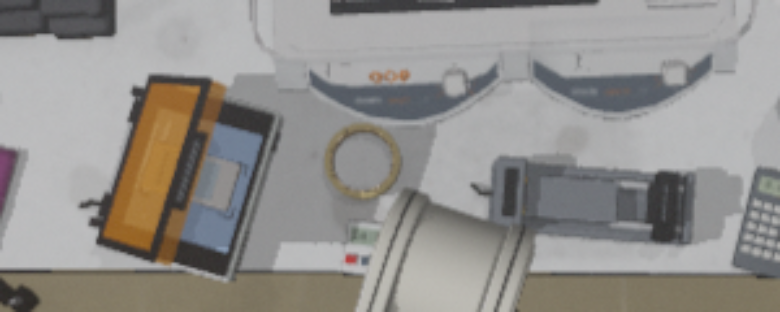

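The cover stands at about 45°. The cassette's front end shows at crop (225,185), between the marks, and the jaw is open. The network's cassette point is about 4 px off, so I check it geometrically from the visible front part.

```bash
python3 - <<'E'
from h import *
np.set_printoptions(precision=4,suppress=True)
c=vision.camera("top"); P=cloud(c); hsv=cv2.cvtColor(c["image"],cv2.COLOR_BGR2HSV)
L=P-WIN; a=L@U; b=L@V
g=(abs(a)<.07)&(abs(b)<.06)&(P[...,2]>.0525)&(P[...,2]<.062)&~((hsv[...,0]<28)&(hsv[...,1]>120))
g=cv2.morphologyEx(g.astype(np.uint8),cv2.MORPH_OPEN,np.ones((2,2)))>0
print(g.sum(),"front edge u",np.percentile(a[g],[1,3]),"(want -.055)")
for lo in(-.05,-.04,-.03):
    k=g&(a>lo)&(a<lo+.01); print(lo,k.sum(),"v",b[k].min().round(4),b[k].max().round(4),"z",np.median(P[k][:,2]) if k.any() else 0)
w=(abs(a)<.09)&(abs(b)<.1)&(P[...,2]>.04)&(P[...,2]<.05)&(hsv[...,2]>100)&(hsv[...,1]>50)
print("window front",np.percentile(a[w],1),"v",np.percentile(b[w],[1,99]))
E
```

```text
176 front edge u [-0.0552 -0.0545] (want -.055)
-0.05 36 v -0.029 0.0246 z 0.05748543437048108
-0.04 44 v -0.0321 0.0258 z 0.057124138180741246
-0.03 46 v -0.0311 0.0256 z 0.05673811138069083
window front -0.06730571476143894 v [-0.0739  0.0741]
```

```bash
python3 -c "
from workcell import workorder
print(workorder.job_done())"
```

```text
the job is handed in; nothing more can be done
None
```

I handed the job in after about 29 s of robot time; no verdict came back. By my last measurements the cassette lies flat on the window about 3 mm off centre, the cover stands at about 45°, the jaw is open at its stop, and I saw nothing else moved.

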